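# Fit the idler wheel and hold the belt tensioner back for the belt

### The job

The polisher's belt drive stands on the bench with its belt off. Slip the loose flanged idler wheel, not the plain roller, onto the bare spindle of the tensioner arm until it sits fully down, and let go of it. Then swing the sprung arm back by its upright grip post, past the last click of its ratchet, and finish while still holding it there, clearly beyond that click, so that your hand and not the pawl carries the spring while a workmate puts the belt on; leave the other loose things where they lie.

Things in the scene. Friction and masses are not known exactly. Their poses are not given: they have to be found in the camera images.
- wheel_centre (a point): Centre (half-way up) of the loose idler wheel: dark steel, standing upright on the bench, 42 mm across its flanges, 30 mm high, with a 15 mm bore right through from top to bottom (z axis = bore axis); its barrel between the two flanges is 38 mm across. About 80 g; either end may go down.
- spindle_seat (a point): Foot of the bare steel spindle on the tensioner arm (on the spindle's axis, at the shoulder that the wheel's underside rests on). From here the spindle stands straight up: 12 mm thick, 36 mm high, the top 5 mm tapered. Arm top 3 mm below this point, deck plate 19 mm below it. Moves with the arm, 85 mm from its pivot. Seated, the wheel's centre is 15 mm above this point.
- grip_post (a point): Middle of the upright black grip post at the free end of the tensioner arm: 14 mm thick, from 24 mm below this point (the arm's top) to 20 mm above it. 137 mm from the pivot, 52 mm from the spindle, on the line pivot - spindle - post. Moves with the arm.
- tension_pivot (a point): Upright axis about which the tensioner arm swings (fixed on the drive deck, same height as spindle_seat). The hub here carries the coiled spring. Seen from above, the arm swings clockwise as it is pushed back against its spring.
- tension_arm (a joint): Angle of the tensioner arm in rad: 0 at its spring-side stop, growing as it is pushed back clockwise (from above) to the end stop at 0.70. The pawl clicks at about 0.16, 0.33 and, last, 0.50; let go, the arm springs back onto the last click passed (0.155, 0.325 or 0.495; before the first, 0). May start at 0 or resting on the first click. The spring takes about 5 N at the post at 0 and 9 N at 0.6.
- pawl (a joint): Travel in m of the sprung pawl slider on the deck behind the pivot: 0 dropped in fully between the ratchet teeth of the arm's tail, up to 0.0045 while a tooth lifts it.
- drive_deck: Grey steel drive deck, fixed on the bench: plate 260 (x) x 300 (y) mm on four legs, top 70 mm above the bench; origin on the bench under the plate's centre, x pointing away from its front lip. Belt pulleys stand at its back corners (44 mm across at the left, 94 mm at the right, tops up to 60 mm above the plate); two rubber stops 23 mm high stand beside the arm 60 mm from its pivot, whose hub is 42 mm high.
- old_roller_centre (a point): Centre of the plain roller that was taken off: same dark steel, no flanges, 35 mm across, 22 mm high, bore 15 mm, standing upright on the bench. To be left alone.
- paste: Round pot, 69 mm across, 41 mm high; origin under its centre. To be left alone.
- wrench: Open-ended spanner lying flat on the bench near its front edge, 163 mm along its y, 27 mm wide, 6 mm thick. To be left alone.
- key: Black hexagon key lying on the front right of the drive deck, 98 mm along its y, 29 mm wide, 7 mm thick; origin under its middle. To be left alone.
There are look-alikes about, which are no part of the job. Leave any yellow look-alike of the part that bears wheel_centre alone.

How it is judged:
On the way, in this order (a step that is already met when the one before it is completed fails the run):
1. the flanged idler wheel sits fully down on the arm's spindle and has been let go (z of wheel_centre in the frame of spindle_seat between 0.012 and 0.0175 m and horizontal distance between wheel_centre and spindle_seat below 0.004 m and angle between wheel_centre's own z axis and vertical below 0.1 rad and contact force between the fingers and idler_wheel below 0.3 N), for 0.2 s.
2. the arm has been swung past its last click and the pawl has dropped in behind the tooth (value of joint tension_arm above 0.515 rad and value of joint pawl below 0.0015 m), for 0.1 s.
At the end, for the whole second after the job is handed in: The flanged wheel sits on the spindle (axes within 4 mm, seat within 2.5 mm, upright within 0.1 rad); the arm stands beyond 0.53 rad, off its last tooth (0.495), pawl dropped in to within 1.5 mm, and the robot itself holds it with more than 3 N (z of wheel_centre in the frame of spindle_seat between 0.012 and 0.0175 m and horizontal distance between wheel_centre and spindle_seat below 0.004 m and angle between wheel_centre's own z axis and vertical below 0.1 rad and value of joint tension_arm above 0.53 rad and value of joint pawl below 0.0015 m and contact force between any of the fingers, the arm and tension_arm above 3 N); the arm keeps its last pose, push and grip.
It fails at once if another loose thing was moved more than 3 cm (distance of any of old_roller_centre, paste, wrench, key from where it was at the start of the episode above 0.03 m).
It also fails if it takes over 48 s, if anything falls off the work surface, if the arm or the gripper's body presses on something with over 40 N, if the wrist force passes 120 N, or if a joint passes its speed limit or range.

### The arm

A 7-joint arm with a two-finger parallel gripper is mounted at the origin on a cart in front of the work surface, level with it; the furniture and walls round the work are solid. World frame = base frame: x ahead of the robot, y to its left, z up, the work surface at z = 0. Lengths are in m, angles in rad, forces in N, time in s.
With the tool pointing down it reaches from about 0.4 to 0.85 m from the base axis. Payload 10.4 kg.
Tool frame: the origin (TCP) lies midway between the tips of the shut fingers; the grasp point (between the pads) lies 19 mm behind it; z points along the fingers, y is the line along which they close (so a half turn about z gives the same grasp; the last joint's range is limited). The gripper opens to 87 mm and grips with 3 to 60 N. Pads are 19 mm wide; open, the fingers measure 117 mm over their backs; the gripper's body (75 mm by 190 mm) begins 51 mm behind the grasp point.
Start: joints at [-1.292, 0.332, -0.065, 1.46, 0.022, 1.35, -0.088], TCP at [0.186, 0.597, 0.223] pointing down, gripper open.
Joint ranges: [-2.6, 2.6], [-0.5, 2.12], [-1.47, 1.34], [0.16, 2.42], [-1.27, 4.41], [0.06, 2.06], [-2.6, 2.6]. Speed limits (rad/s): [2.22, 2.22, 2.79, 2.79, 3.14, 3.14, 3.14].

### API

Orientations are given as a unit quaternion [x, y, z, w].
In Python, from bench import r gives the robot as it stands.
- The arm moves only by the tool apply_moves, never from a script. Its argument "steps" is a list of rows, each a list of 7 numbers: the turn, a rotation vector about the tool's x, y, z in rad, then the shift along the tool's x, y, z in mm, then the opening, from -1 (shut) to 1 (fully open). In form: [[ax, ay, az, x, y, z, claw], ...]. A call has 1 to 20 rows; each row is the pose to reach, as a shift and turn from the pose commanded when the call began, along the tool's axes at that moment; what a row does not reach only later rows make up. A row lasts 1/12 s, in which the tool goes at most 41.7 mm and 7.16 degrees, less where a joint would pass 70% of its speed; a pose out of reach is approached as far as the arm can. A call with a gripper value outside its range is refused whole. The fingers move at their own pace and stop on an object; "force" is the grip in N (left out, the last holds). Time passes only in rows, so rows that repeat a pose let the fingers close. It gives the time, the measured TCP pose, the force, the opening and the grip force at its end, in the units of the state.
- r.read_state(): the state, without advancing time (a new reading comes with each control period).
- r.camera(name): name is "scene" or "top" or "wrist"; returns a dict with "pixels" (384x512x3 uint8, red, green, blue), "z_map" (384x512 float32, m along the optical axis (not along the pixel's ray), 0 where there is no reading), "fovy" (degrees; the focal length in pixels is half the picture's height over the tangent of half this angle, whatever the lens; pixels are square), "cx", "cy" (the principal point, pixels), "position" and "orientation" of the camera in the world. Camera axes: x right, y down, z forward; pixel columns grow to the right and rows downward; lengths in m; the calibration is good to about 2 mm. A picture is of the moment at which its call begins.
- r.close_job(): hands the job in; it is judged then, once.
The state is a dict: "time": time; "joint_positions": joint angles; "joint_vel": joint speeds; "joint_torque": joint torques, N m; "ee_pos": TCP position; "eef_rot": TCP orientation; "ft_force": force on the tool from outside, world axes, zero at the start; "torque": the same for the moment, N m; "width": finger opening in m; "grip_force": force on a finger pad.
Only numpy, scipy, OpenCV 4.12 (cv2) and the standard library are available. Lean on these libraries where they do the work, as an engineer would, in place of code of your own. Each camera call takes 0.05 s, during which the arm holds its last target. There are 200 camera calls.

## Working session

There is one attempt and no reset: what is moved stays moved. The work goes in short steps, Python scripts to look and compute and a tool call to move; the robot and the scene stay as the last step left them, time stands still between calls to the robot, and variables do not carry over. Pictures are saved under pics/ and viewed, at most 10 in all, crops included, and the job is handed in when it is done.

Besides the shell and the picture viewer there is one more tool, called after "Request:" as a command line: name --pt "numbers of a row" for each row, then --argument value for the rest. apply_moves: Moves the arm, as the interface text tells. Its arguments: {"type":"object","properties":{"steps":{"type":"array","items":{"type":"array","items":{"type":"number"}}},"force":{"type":"number"}},"required":["steps"]}

```bash
mkdir -p pics; cat > h.py <<'E'
from bench import r
import numpy as np, cv2
from scipy.spatial.transform import Rotation as R
def quat(o):
    o=np.array(o); return R.from_quat(o) if o.size==4 else R.from_matrix(o.reshape(3,3))
def snap(n,f):
    c=r.camera(n); cv2.imwrite(f'pics/{f}.png',c['pixels'][...,::-1]); np.save(f'pics/{f}.npy',c,allow_pickle=True); return c
def load(f): return np.load(f'pics/{f}.npy',allow_pickle=True).item()
def cloud(c):
    h,w=c['z_map'].shape; f=h/2/np.tan(np.radians(c['fovy'])/2)
    u,v=np.meshgrid(np.arange(w),np.arange(h)); z=c['z_map']
    P=np.stack([(u-c['cx'])/f*z,(v-c['cy'])/f*z,z],-1)
    return P@quat(c['orientation']).as_matrix().T+np.array(c['position'])
def ray(c,u,v,zp):
    h=c['z_map'].shape[0]; f=h/2/np.tan(np.radians(c['fovy'])/2)
    d=quat(c['orientation']).apply([(u-c['cx'])/f,(v-c['cy'])/f,1]); p=np.array(c['position'])
    return p+d*(zp-p[2])/d[2]
E
python3 - <<'E'
from h import *
for n in('scene','top'):
    c=snap(n,n+'0'); print(n,c['position'],c['orientation'],c['fovy'],c['cx'],c['cy'])
a=[cv2.imread(f'pics/{n}0.png') for n in('scene','top')]
print(r.read_state())
E
```

```text
scene [ 0.23021981 -0.43955497  0.80455879] [ 0.89950431 -0.2804374   0.09837126 -0.32026543] 48.79365605942589 260.1073277542109 184.78120600544725
top [0.5078963  0.04811404 1.11333652] [ 0.71490788 -0.69871987  0.0155313  -0.02135509] 46.98204622782167 254.4979433214651 191.88230020367058
{'time': 0.1, 'joint_positions': array([-1.29156184,  0.33279337, -0.06469801,  1.46082961,  0.02157674,
        1.34991191, -0.08853094]), 'joint_vel': array([ 3.89333681e-04, -3.66484430e-03, -1.67905233e-06, -2.05871667e-03,
        1.27158877e-03,  3.83084277e-04, -2.95720715e-03]), 'joint_torque': array([ 8.85914615e-04, -6.24541998e+01,  2.42645462e-02, -3.90724862e+01,
       -6.14295504e-02,  3.65658535e-02,  6.34291314e-05]), 'ee_pos': array([0.18569095, 0.59642269, 0.22185628]), 'eef_rot': array([ 1.50354524e-01,  9.88631948e-01, -6.19272379e-04, -7.68323853e-05]), 'ft_force': array([ 1.08667282,  0.24188277, -0.24575637]), 'torque': array([-0.01109902,  0.04028028,  0.02534579]), 'grip_force': 0.0, 'width': 0.08698056749354896}
```

View pics/top0.png

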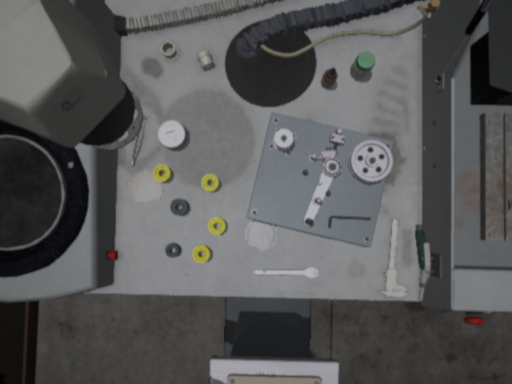

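View pics/scene0.png

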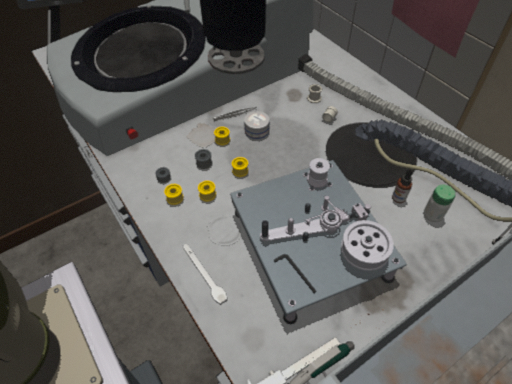

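Two dark parts lie at top-view pixels (179,207) and (174,250), with yellow look-alikes at (162,173), (210,183), (217,226) and (201,254). The deck arm runs from its hub at (331,167) to the post near (310,220). I'll measure both dark parts and view an enlarged crop.

```bash
python3 - <<'E'
from h import *
c=load('top0'); P=cloud(c); im=c['pixels']
hsv=cv2.cvtColor(im,cv2.COLOR_RGB2HSV)
for (u,v) in [(179,207),(174,250)]:
    s=np.s_[v-18:v+18,u-18:u+18]; q=P[s].reshape(-1,3); k=(q[:,2]>0.012)&(q[:,2]<.06)
    t=q[k]; zt=np.percentile(t[:,2],90); tt=t[t[:,2]>zt-.006]
    print((u,v),'ztop',zt,'ctr',(tt.max(0)+tt.min(0))/2,'ext',np.ptp(tt,0))
# deck tall features
q=P[110:245,245:400]; hh=q[...,2]
m=(hh>.078)
print('deck z',np.median(hh[(hh>.05)&(hh<.08)]))
for lo,hi in[(.08,.09),(.09,.1),(.1,.117),(.117,.14)]:
    n,l,st,ce=cv2.connectedComponentsWithStats(((hh>lo)&(hh<=hi)).astype(np.uint8))
    for i in range(1,n):
        if st[i,4]>5: w=q[l==i]; print(lo,hi,st[i,4],np.round(ce[i]+[245,110],1),np.round(w.mean(0),4),np.round(w[:,2].max(),4))
a=cv2.resize(im[140:270,140:230],None,fx=4,fy=4,interpolation=cv2.INTER_CUBIC)
b=cv2.resize(im[120:250,290:350],None,fx=4,fy=4,interpolation=cv2.INTER_CUBIC)
cv2.imwrite('pics/crop0.png',np.hstack([a,b])[...,::-1])
E
```

```text
(179, 207) ztop 0.03223573712983585 ctr [0.52536993 0.24452349 0.03042898] ext [0.03948538 0.04020093 0.0082909 ]
(174, 250) ztop 0.024331700963059543 ctr [0.41835698 0.25779109 0.02254116] ext [0.03223851 0.03496178 0.00827601]
deck z 0.0706792513341965
0.08 0.09 12 [338.  132.2] [ 0.7056 -0.135   0.0866] 0.0888
0.08 0.09 169 [329.9 152. ] [ 0.6586 -0.1167  0.0868] 0.09
0.08 0.09 488 [318.  195.9] [ 0.5554 -0.0906  0.0865] 0.0899
0.08 0.09 9 [333.4 173. ] [ 0.6096 -0.1255  0.0873] 0.0896
0.09 0.1 130 [337.8 136.2] [ 0.6946 -0.1333  0.0948] 0.1
0.09 0.1 7 [274.6 142.6] [0.6769 0.0131 0.0933] 0.094
0.09 0.1 18 [283.4 147.2] [ 0.6665 -0.0077  0.0932] 0.0986
0.09 0.1 15 [350.4 153.8] [ 0.6544 -0.163   0.094 ] 0.0988
0.09 0.1 7 [337.9 162.1] [ 0.6341 -0.134   0.0956] 0.0993
0.09 0.1 39 [352.9 170.9] [ 0.6147 -0.1691  0.0942] 0.0989
0.09 0.1 41 [321.1 175.1] [ 0.6033 -0.0957  0.0951] 0.1
0.09 0.1 16 [305.2 170.7] [ 0.6129 -0.0591  0.093 ] 0.0967
0.09 0.1 13 [365.  180.2] [ 0.5938 -0.1975  0.0938] 0.0975
0.09 0.1 13 [328.3 191.8] [ 0.565  -0.1134  0.0927] 0.0954
0.09 0.1 7 [316.6 203. ] [ 0.5387 -0.0869  0.0915] 0.0932
0.09 0.1 6 [305.2 221.8] [ 0.4947 -0.061   0.0938] 0.0987
0.1 0.117 726 [371.1 160.1] [ 0.6383 -0.206   0.1138] 0.117
0.1 0.117 234 [329.7 164.6] [ 0.6268 -0.1137  0.1056] 0.1156
0.1 0.117 15 [353.5 170.1] [ 0.6156 -0.1682  0.1049] 0.1145
0.117 0.14 265 [283.3 137.6] [ 0.6843 -0.0055  0.1202] 0.1295
0.117 0.14 454 [371.7 159.6] [ 0.6386 -0.2057  0.1199] 0.1252
0.117 0.14 129 [371.6 159.8] [ 0.6376 -0.2044  0.124 ] 0.1343
0.117 0.14 22 [318.1 199.9] [ 0.5447 -0.0859  0.1239] 0.13
0.117 0.14 32 [309.4 221.2] [ 0.4969 -0.0666  0.1296] 0.1331
```

View pics/crop0.png

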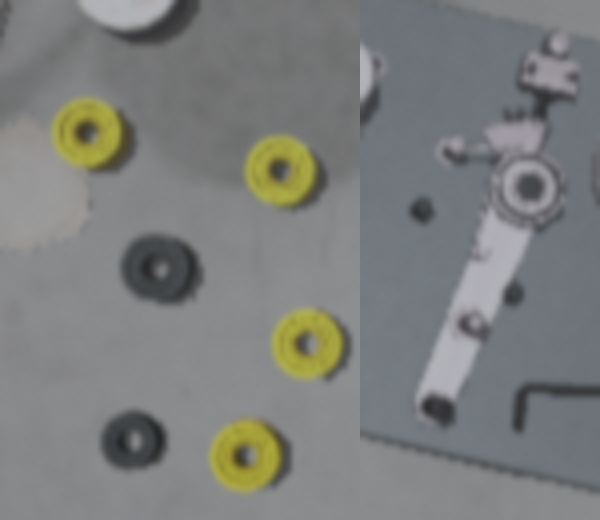

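The wheel is the dark part at (179,207): it measures about 40 mm across and 32 mm to its top, and has a flanged step. The dark part at (174,250) is about 34 mm across and 24 mm high, so it is the plain roller; the yellow ones are look-alikes. By the stops' bisector, the arm rests at angle 0.

I'll go above the wheel.

Request:
apply_moves --pt "0 0 0 -428 -235 90 0.5" --pt "0 0 0 -428 -235 90 0.5" --pt "0 0 0 -428 -235 90 0.5" --pt "0 0 0 -428 -235 90 0.5" --pt "0 0 0 -428 -235 90 0.5" --pt "0 0 0 -428 -235 90 0.5" --pt "0 0 0 -428 -235 90 0.5" --pt "0 0 0 -428 -235 90 0.5" --pt "0 0 0 -428 -235 90 0.5" --pt "0 0 0 -428 -235 90 0.5" --pt "0 0 0 -428 -235 90 0.5" --pt "0 0 0 -428 -235 90 0.5" --pt "0 0 0 -428 -235 90 0.5" --pt "0 0 0 -428 -235 90 0.5" --pt "0 0 0 -428 -235 90 0.5" --pt "0 0 0 -428 -235 90 0.5"

```text
time: 1.43
ee_pos: [0.5237, 0.2467, 0.1326]
eef_rot: [0.149, 0.989, 0.0, -0.0]
ft_force: [0.9, -0.3, -0.3]
width: 0.0653
grip_force: 0.0
```

```bash
python3 - <<'E'
from h import *
c=snap('wrist','w1'); P=cloud(c); s=r.read_state(); print(s['time'],s['ee_pos'],s['eef_rot'],c['position'])
hsv=cv2.cvtColor(c['pixels'],cv2.COLOR_RGB2HSV)
m=((P[...,2]>.024)&(P[...,2]<.04)&(hsv[...,1]<90)&(c['z_map']>0)).astype(np.uint8)
n,l,st,ce=cv2.connectedComponentsWithStats(m)
for i in range(1,n):
    if st[i,4]>80: q=P[l==i]; print(st[i],ce[i].round(1),np.round(q.mean(0),4),np.round((q.max(0)+q.min(0))/2,4),np.ptp(q,0).round(4))
E
```

```text
1.4833 [0.52366299 0.24676383 0.13265226] [ 1.49073502e-01  9.88826047e-01  3.21228655e-04 -1.91092578e-04] [0.45179393 0.26834292 0.29441521]
[ 410    0   47  229 2616] [432.4 110. ] [0.5044 0.4067 0.0322] [0.5146 0.4067 0.032 ] [0.1998 0.0041 0.016 ]
[ 229  167   47   46 1486] [251.8 189.7] [0.5235 0.2437 0.0288] [0.5235 0.2438 0.0283] [0.0419 0.0415 0.0079]
```

View pics/w1.png

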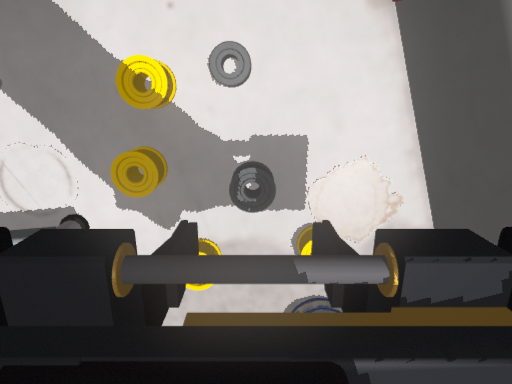

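The wheel is at pixel (252,188) in the wrist view, centred at (0.5235, 0.2437), 42 mm across with both flanges visible. I'll descend and grip it.

Request:
apply_moves --pt "0 0 0 -1 -3 80 0.5" --pt "0 0 0 -1 -3 80 0.5" --pt "0 0 0 -1 -3 110 0.5" --pt "0 0 0 -1 -3 127 0.5" --pt "0 0 0 -1 -3 127 0.5" --pt "0 0 0 -1 -3 127 -0.3" --pt "0 0 0 -1 -3 127 -0.3" --pt "0 0 0 -1 -3 127 -0.3" --pt "0 0 0 -1 -3 127 -0.3" --pt "0 0 0 -1 -3 127 -0.3" --pt "0 0 0 -1 -3 127 -0.3" --force 30

```text
time: 2.4
ee_pos: [0.525, 0.2426, 0.0064]
eef_rot: [0.15, 0.989, 0.001, 0.0]
ft_force: [-1.1, 0.8, 5.4]
width: 0.0414
grip_force: 30.0
```

Request:
apply_moves --pt "0 0 0 0 0 -40 -0.3" --pt "0 0 0 0 0 -80 -0.3" --pt "0 0 0 0 0 -120 -0.3" --pt "0 0 0 -20 -30 -160 -0.3" --pt "0 0 0 -166 -308 -170 -0.3" --pt "0 0 0 -166 -308 -170 -0.3" --pt "0 0 0 -166 -308 -170 -0.3" --pt "0 0 0 -166 -308 -170 -0.3" --pt "0 0 0 -166 -308 -170 -0.3" --pt "0 0 0 -166 -308 -170 -0.3" --pt "0 0 0 -166 -308 -170 -0.3" --pt "0 0 0 -166 -308 -170 -0.3" --pt "0 0 0 -166 -308 -170 -0.3" --pt "0 0 0 -166 -308 -170 -0.3" --pt "0 0 0 -166 -308 -170 -0.3" --pt "0 0 0 -166 -308 -170 -0.3"

```text
time: 3.73
ee_pos: [0.5915, -0.0998, 0.1753]
eef_rot: [0.149, 0.989, 0.0, -0.0]
ft_force: [0.9, 0.2, -1.0]
width: 0.041
grip_force: 30.0
```

```bash
python3 - <<'E'
from h import *
c=snap('wrist','w2'); P=cloud(c); s=r.read_state(); print(s['time'],s['ee_pos'],s['eef_rot'],s['width'],c['position'])
for lo,hi in[(.117,.135),(.14,.165),(.165,.178),(.178,.21)]:
    m=((P[...,2]>lo)&(P[...,2]<hi)&(c['z_map']>0)).astype(np.uint8)
    n,l,st,ce=cv2.connectedComponentsWithStats(m)
    for i in range(1,n):
        if st[i,4]>20: q=P[l==i]; print(lo,st[i],ce[i].round(1),np.round(q.mean(0),4),np.round((q.max(0)+q.min(0))/2,4),np.ptp(q,0).round(4),q[:,2].max().round(4))
E
```

```text
3.7833 [ 0.5915573  -0.09972195  0.17532889] [ 1.49189314e-01  9.88808568e-01  3.30481141e-04 -2.35324586e-04] 0.04115328375080731 [ 0.51961902 -0.07811147  0.33715446]
0.117 [248  47  22  26 427] [258.3  59.5] [ 0.4959 -0.0682  0.129 ] [ 0.4955 -0.0681  0.1245] [0.0137 0.0134 0.0141] 0.1315
0.117 [244 132  17  17 226] [251.7 139.8] [ 0.5431 -0.0873  0.1229] [ 0.5434 -0.0876  0.1222] [0.0115 0.0115 0.0089] 0.1266
0.117 [175 249   6   6  24] [176.7 251.6] [ 0.6092 -0.1694  0.1186] [ 0.6089 -0.1694  0.1184] [0.0045 0.0044 0.0023] 0.1195
0.117 [195 308   8   5  29] [198.4 310. ] [ 0.6645 -0.1715  0.1185] [ 0.6642 -0.1713  0.1189] [0.004  0.0073 0.003 ] 0.1204
0.165 [202 198 106  37 757] [254.3 211.3] [ 0.5764 -0.0957  0.173 ] [ 0.5821 -0.097   0.173 ] [0.027 0.056 0.01 ] 0.178
0.165 [244 242  22   9 119] [254.3 245.9] [ 0.5964 -0.1019  0.1741] [ 0.5954 -0.1013  0.1732] [0.0051 0.0114 0.0095] 0.178
0.178 [ 184  206  142   49 4151] [254.6 235. ] [ 0.5807 -0.0969  0.1952] [ 0.5831 -0.097   0.194 ] [0.0291 0.0613 0.032 ] 0.21
0.178 [229 284  52   9 306] [254.7 286.9] [ 0.6071 -0.105   0.1984] [ 0.6063 -0.1046  0.1984] [0.0095 0.025  0.0031] 0.2
```

View pics/w2.png

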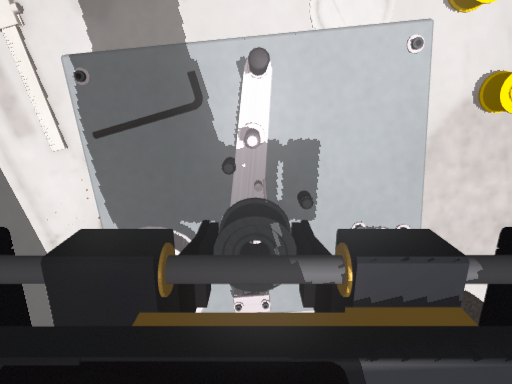

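The wrist view shows the post at (259,60), the spindle at (252,138) and the held wheel at (254,245). I'll measure the held wheel's offset from the TCP using its top face.

```bash
python3 - <<'E'
from h import *
from scipy.optimize import least_squares
c=load('w2'); P=cloud(c); s=r.read_state(); e=s['ee_pos'].copy(); Rt=R.from_quat(s['eef_rot'])
T=Rt.inv().apply((P.reshape(-1,3)-e)).reshape(P.shape)*1000
k=(abs(T[...,0])<30)&(abs(T[...,1])<19)&(T[...,2]<10)&(T[...,2]>-30)&(c['z_map']>0)
t=T[k]
print(np.histogram(t[:,2],bins=np.arange(-30,12,2)))
top=t[(t[:,2]<-20)&(t[:,2]>-29)]
for b in range(-18,19,4):
    q=top[(abs(top[:,1]-b)<2)]
    if len(q): print(b,len(q),q[:,0].min().round(1),q[:,0].max().round(1),np.median(q[:,2]).round(1), np.sort(q[:,0])[[2,-3]].round(1))
sp=np.array([.5434,-.0874,.125]); print('spindle in tool',Rt.inv().apply(sp-e)*1000)
w=load('w1'); P1=cloud(w)
E
```

```text
(array([   0,    0,   98, 1575,  865,   16,    4,   36,   74,   92,  105,
        113,  107,   98,  105,  102,  288,  169,   35,    0]), array([-30, -28, -26, -24, -22, -20, -18, -16, -14, -12, -10,  -8,  -6,
        -4,  -2,   0,   2,   4,   6,   8,  10]))
-18 142 1.7 15.6 -23.2 [ 2.  15.3]
-14 252 -15.5 19.2 -22.2 [-15.3  18.7]
-10 322 -18.0 21.4 -22.2 [-17.4  20.9]
-6 292 -19.2 22.8 -22.5 [-19.   22.4]
-2 276 -19.9 23.0 -22.7 [-19.2  22.8]
2 275 -19.1 22.9 -22.7 [-18.9  22.6]
6 320 -18.9 22.1 -22.6 [-18.4  21.9]
10 306 -17.2 20.6 -22.1 [-16.6  20.5]
14 240 -15.0 18.3 -22.6 [ 1.3 18. ]
18 113 2.1 14.3 -23.0 [ 2.3 13.7]
spindle in tool [49.62064764 -2.46423078 50.35545286]
```

Request:
apply_moves --pt "0 0 0 30 -2 0 -0.3" --pt "0 0 0 48 -2 10 -0.3" --pt "0 0 0 48 -2 34 -0.3" --pt "0 0 0 48 -2 40 -0.3" --pt "0 0 0 48 -2 43 -0.3" --pt "0 0 0 48 -2 46 -0.3" --pt "0 0 0 48 -2 48 -0.3" --pt "0 0 0 48 -2 48 -0.3"

```text
time: 4.45
ee_pos: [0.5456, -0.0891, 0.1277]
eef_rot: [0.15, 0.989, -0.0, 0.0]
ft_force: [-0.5, 0.4, -1.6]
width: 0.0419
grip_force: 30.0
```

Request:
apply_moves --pt "0 0 0 0 0 2 -0.3" --pt "0 0 0 0 0 4 -0.3" --pt "0 0 0 0 0 6 -0.3" --pt "0 0 0 0 0 8 -0.3" --pt "0 0 0 0 0 8 -0.3"

```text
time: 4.87
ee_pos: [0.5449, -0.089, 0.1191]
eef_rot: [0.15, 0.989, -0.0, -0.0]
ft_force: [-0.8, -0.2, -1.2]
width: 0.0414
grip_force: 30.0
```

Request:
apply_moves --pt "0 0 0 0 0 6 -0.3" --pt "0 0 0 0 0 12 -0.3" --pt "0 0 0 0 0 17 -0.3" --pt "0 0 0 0 0 20 -0.3" --pt "0 0 0 0 0 22 -0.3" --pt "0 0 0 0 0 22 -0.3"

```text
time: 5.37
ee_pos: [0.5449, -0.089, 0.0969]
eef_rot: [0.15, 0.989, -0.0, -0.0]
ft_force: [0.0, 0.2, -0.9]
width: 0.0412
grip_force: 30.0
```

Request:
apply_moves --pt "0 0 0 0 0 0 0.5" --pt "0 0 0 0 0 0 0.5" --pt "0 0 0 0 0 0 0.5" --pt "0 0 0 0 0 0 0.5" --pt "0 0 0 0 0 -30 0.5" --pt "0 0 0 0 0 -65 0.5" --pt "0 0 0 -50 0 -100 0.5" --pt "0 0 0 -50 0 -100 0.5" --pt "0 0 0 -50 0 -100 0.5"

```text
time: 6.12
ee_pos: [0.5964, -0.1049, 0.2009]
eef_rot: [0.15, 0.989, -0.0, 0.003]
ft_force: [-0.0, -0.2, -0.0]
width: 0.0654
grip_force: 0.0
```

```bash
python3 - <<'E'
from h import *
c=snap('wrist','w3'); P=cloud(c); s=r.read_state(); e=s['ee_pos']; print(s['time'],e,s['eef_rot'])
for lo,hi in[(.113,.123),(.1235,.128),(.1275,.135)]:
    m=((P[...,2]>lo)&(P[...,2]<hi)&(c['z_map']>0)).astype(np.uint8)
    n,l,st,ce=cv2.connectedComponentsWithStats(m)
    for i in range(1,n):
        if st[i,4]>20: q=P[l==i]; print(lo,st[i],ce[i].round(1),np.round(q.mean(0),4),np.round((q.max(0)+q.min(0))/2,4),np.ptp(q,0).round(4),np.median(q[:,2]).round(4))
E
```

```text
6.1667 [ 0.59437209 -0.10448977  0.1987286 ] [ 1.50530853e-01  9.88604442e-01 -1.44140122e-04  1.30343461e-03]
0.113 [254  60  16   7  24] [260.7  63.8] [ 0.5006 -0.0707  0.1179] [ 0.4996 -0.0696  0.1183] [0.0055 0.0102 0.009 ] 0.1176
0.113 [ 228  100   54   55 2121] [254.5 126.7] [ 0.543  -0.0887  0.118 ] [ 0.5433 -0.0888  0.118 ] [0.0415 0.0417 0.01  ] 0.118
0.113 [126 220  53  22 491] [153.1 226.3] [ 0.5971 -0.1964  0.118 ] [ 0.5993 -0.1974  0.1167] [0.0187 0.0429 0.0073] 0.1185
0.113 [152 235  20  11  66] [161.2 239.2] [ 0.6119 -0.1964  0.1134] [ 0.6119 -0.196   0.1136] [0.0095 0.0184 0.0011] 0.1133
0.113 [198 237  12  18 121] [202.3 247.7] [ 0.6283 -0.1629  0.1186] [ 0.6269 -0.1633  0.1179] [0.018  0.0075 0.0038] 0.1187
0.113 [366 237   9  18  78] [370.3 247.7] [ 0.6722 -0.023   0.1181] [ 0.6713 -0.022   0.1166] [0.0142 0.0109 0.0072] 0.1183
0.113 [136 244   9  11  39] [139.4 249.8] [ 0.6158 -0.2188  0.1135] [ 0.6151 -0.2186  0.1138] [0.0104 0.0076 0.0015] 0.1134
0.113 [167 284  44  30 466] [191.1 298.2] [ 0.6736 -0.1906  0.118 ] [ 0.6728 -0.1931  0.1169] [0.0226 0.049  0.0078] 0.1184
0.1235 [254  58  16   7  22] [261.5  62.3] [ 0.5007 -0.0703  0.1266] [ 0.4994 -0.0698  0.1259] [0.0059 0.0097 0.004 ] 0.1272
0.1235 [251 123  11  11  85] [256.2 127.9] [ 0.5436 -0.0875  0.1247] [ 0.5437 -0.0879  0.1249] [0.0081 0.0077 0.0027] 0.1246
0.1275 [253  43  20  22 316] [262.4  53.2] [ 0.4955 -0.0681  0.1296] [ 0.4953 -0.068   0.1298] [0.0132 0.0131 0.0043] 0.1296
```

View pics/w3.png

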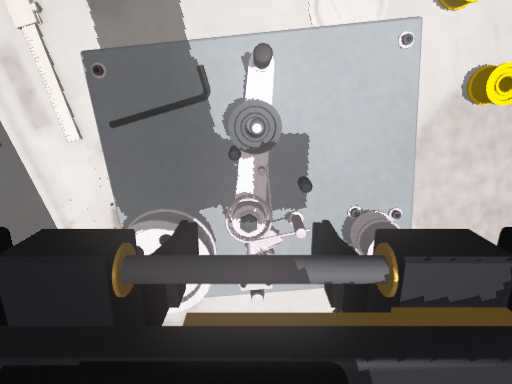

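Wheel at (254,127): its top is at 0.118 m and its axis is within about 1 mm of the spindle tip (256,128), so it is seated and free. Next is the post at (262,53), measured at (0.4955, -0.068) with its top at 0.130.

Request:
apply_moves --pt "0 0 0 35 2 0 0.0" --pt "0 0 0.03 70 4 0 0.0" --pt "0 0 0.06 103.5 5.5 0 0.0" --pt "0 0 0.06 103.5 5.5 30 0.0" --pt "0 0 0.06 103.5 5.5 65 0.0" --pt "0 0 0.06 103.5 5.5 95 0.0" --pt "0 0 0.06 103.5 5.5 104 0.0" --pt "0 0 0.06 103.5 5.5 104 0.0" --pt "0 0 0.06 103.5 5.5 104 -1" --pt "0 0 0.06 103.5 5.5 104 -1" --pt "0 0 0.06 103.5 5.5 104 -1" --pt "0 0 0.06 103.5 5.5 104 -1" --pt "0 0 0.06 103.5 5.5 104 -1" --pt "0 0 0.06 103.5 5.5 104 -1" --force 30

```text
time: 7.33
ee_pos: [0.4961, -0.0678, 0.0941]
eef_rot: [0.18, 0.984, 0.0, 0.0]
ft_force: [0.1, 0.4, 3.3]
width: 0.0131
grip_force: 30.0
```

```bash
python3 - <<'E'
from h import *
s=r.read_state(); e=s['ee_pos']; print(s['time'],e,s['eef_rot'],s['width'],s['grip_force'],s['ft_force'])
Rt=R.from_quat(s['eef_rot']); sp=np.array([.5437,-.0878]); po=np.array([.4955,-.0681]); u=(sp-po)/np.linalg.norm(sp-po)
piv=po+u*.137; print('pivot',piv,np.degrees(np.arctan2(*(po-piv)[::-1])))
p0=e[:2]-piv; print(np.linalg.norm(p0))
for a in np.arange(.06,.64,.06):
    c,si=np.cos(a),np.sin(a); q=piv+np.array([c*p0[0]+si*p0[1],-si*p0[0]+c*p0[1]])
    print(round(a,2),np.round(Rt.inv().apply(np.r_[q-e[:2],0])*1000,1))
E
```

```text
7.3333 [ 0.49612624 -0.06781791  0.09406433] [1.79928048e-01 9.83679620e-01 2.50921121e-04 4.88981761e-04] 0.01306678175272396 29.999310267157853 [0.06722801 0.38264217 3.28693216]
pivot [ 0.62231669 -0.11993172] 157.76949319744327
0.1365279381480016
0.06 [-0.5  8.2  0. ]
0.12 [-1.5 16.3  0. ]
0.18 [-2.9 24.4  0. ]
0.24 [-4.9 32.3  0. ]
0.3 [-7.3 40.1  0. ]
0.36 [-10.2  47.8   0. ]
0.42 [-13.5  55.3   0. ]
0.48 [-17.3  62.6   0.1]
0.54 [-21.5  69.6   0.1]
0.6 [-26.1  76.3   0.1]
```

Request:
apply_moves --pt "0 0 0.06 -0.5 8.2 0 -1" --pt "0 0 0.12 -1.5 16.3 0 -1" --pt "0 0 0.18 -2.9 24.4 0 -1" --pt "0 0 0.24 -4.9 32.3 0 -1" --pt "0 0 0.3 -7.3 40.1 0 -1" --pt "0 0 0.36 -10.2 47.8 0 -1" --pt "0 0 0.42 -13.5 55.3 0 -1" --pt "0 0 0.48 -17.3 62.6 0 -1" --pt "0 0 0.54 -21.5 69.6 0 -1" --pt "0 0 0.54 -21.5 69.6 0 -1"

```text
time: 8.17
ee_pos: [0.5403, -0.01, 0.0939]
eef_rot: [0.437, 0.899, -0.001, -0.001]
ft_force: [-8.7, -1.5, 10.0]
width: 0.0128
grip_force: 30.0
```

Request:
apply_moves --pt "0 0 0.03 0 4 0 -1" --pt "0 0 0.06 -0.5 8.2 0 -1" --pt "0 0 0.06 -0.5 8.2 0 -1" --pt "0 0 0.06 -0.5 8.2 0 -1" --pt "0 0 0.06 -0.5 8.2 0 -1"

```text
time: 8.58
ee_pos: [0.546, -0.006, 0.0939]
eef_rot: [0.463, 0.887, -0.001, -0.001]
ft_force: [-9.2, -0.2, 10.1]
width: 0.0133
grip_force: 30.0
```

```bash
python3 - <<'E'
from h import *
s=r.read_state(); e=s['ee_pos']; print(s['time'],e,s['width'],s['grip_force'],s['ft_force'])
c=snap('scene','s4'); t=snap('top','t4'); w=snap('wrist','w4')
d=e[:2]-[.6223,-.1199]; print(np.linalg.norm(d),np.radians(157.8)-np.arctan2(d[1],d[0]))
for n,c2 in(('t',t),('w',w)):
    P=cloud(c2); m=((P[...,2]>.114)&(P[...,2]<.123)&(np.hypot(P[...,0]-.568,P[...,1]+.055)<.035)); q=P[m]
    print(n,len(q),np.round((q.max(0)+q.min(0))/2,4) if len(q) else 0,np.ptp(q,0) if len(q) else 0)
a=cv2.resize(c['pixels'][120:320,200:420],None,fx=2.7,fy=2.7,interpolation=cv2.INTER_CUBIC)
cv2.imwrite('pics/crop4.png',a[...,::-1])
E
```

```text
8.5833 [ 0.54604067 -0.00595162  0.09390854] 0.01329158596833767 30.005163091700524 [-9.19627135 -0.24436924 10.12192356]
0.13711206253382968 0.5935480652676275
t 0 0 0
w 74 [ 0.5626 -0.034   0.1166] [0.01281572 0.00947468 0.00484581]
```

View pics/crop4.png

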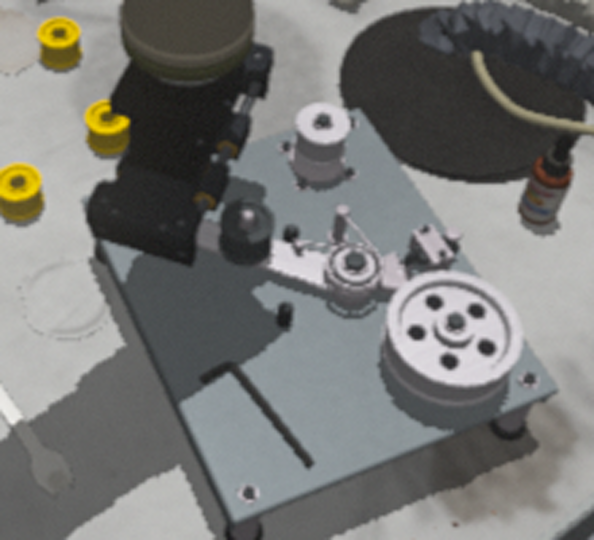

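View pics/w4.png

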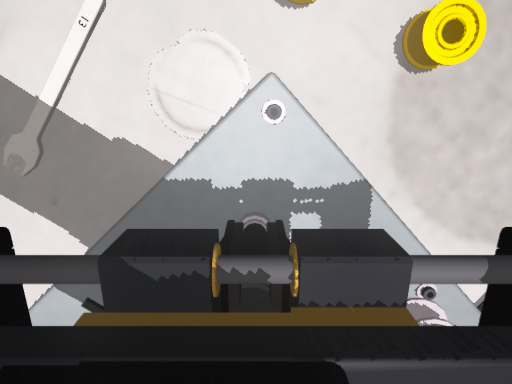

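The crop shows the wheel still on the spindle at (245,232) and the arm swung back in the gripper. The TCP geometry gives about 0.59 rad, past the last click. I'll hand it in while still holding.

```bash
python3 -c "
from bench import r
print(r.close_job())"
```

```text
the job is handed in; nothing more can be done
None
```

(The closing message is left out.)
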